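Clamp the shaker beaker in the worktop drinks shaker and switch it on

TASK

Get the drinks shaker ready to run: flip the cam lever up to free the sliding jaw, slide the jaw along so that it pushes the beaker back against the backstop and its spring pad is about half pressed in, then flip the lever back down to lock the jaw so the beaker stays snugly held, and only then turn the power switch fully clockwise to on. Do not crush or tip the beaker, and leave the mug, tumbler and coffee jar where they stand.

Things in the scene. Friction and masses are not known exactly. Their poses are not given: they have to be found in the camera images.
- machine: White drinks shaker, fixed on the worktop, base 180 mm (its x) by 460 mm (its y), base top 30 mm high. Origin: centre of the underside; z up. The jaw slides along y; the switch box is at y = +188 mm, 75 mm high. The backstop before it, a block 100 mm wide, 86 mm high with a shallow rubber V, is preset: its V lies anywhere from y = +97 to +112 mm, unreported: feel or see where the beaker stops.
- jaw: Aluminium sliding jaw, axes parallel to the machine's. Origin: on the base top (30 mm above the worktop), level with the lever in y. It slides to machine +y to close, 90 mm of travel. Freed, it drags with about 7 N and stays where it is left; locked, it resists pushes up to about 20 N. The lever's hinge pin runs along y at x +20, z +36 mm from this origin.
- jaw_plate (a point): Middle of the jaw's upright plate (100 mm wide, 12 mm thick, top 104 mm above the worktop), 75 mm towards +y from the jaw's origin. On its +y side a black spring pad, 90 mm wide and 50 mm high, whose front face is 28 mm from this point when not pressed; the pad gives 1.5 N per mm over 8 mm of travel.
- lever (a joint): Cam lever angle, rad, 0 to 1.7. It turns about machine y and leans (value - 0.35) rad from vertical towards machine -x: at 0 it stands up leaning a little to +x, free; at 1.7 it lies nearly level towards -x, locked. The cam bites from about 0.9 on and is stiff, 5 to 10 N at the grip. Below 0.7 is freed, above 1.45 locked. It stays where it is left.
- lever_grip (a point): Point in the lever's black grip, 100 mm from the hinge pin. The grip is 18 mm wide (along machine y), 16 mm thick, and runs from 65 to 130 mm from the pin. It starts locked. It can be pinched across y from above and turned, pivoting between the fingers; the jaw can also be drawn along by it.
- shaker: The beaker: a closed steel cylinder 84 mm in diameter with a dark stepped lid, 100 mm high in all, about 0.3 kg, loose, standing on the base between pad and backstop with a gap to both, at least 8 mm to the pad. Origin: centre of its underside.
- switch (a joint): Power switch angle in rad: 0 off, 1.4 on, growing clockwise seen from above. A detent (about 0.15 N m at the most) pulls it to whichever end is nearer. Above 1.2 counts as on.
- switch_grip (a point): Point on the switch's axis in the middle of its grey bar handle, 101 mm above the worktop. The bar is 74 mm long, 17 mm wide, from 87 to 113 mm above the worktop; it lies along machine x when off and is gripped across its width.
- mug: Bystander: white mug, 82 mm wide, 95 mm high. Origin: centre of its underside.
- tumbler: Bystander: glass tumbler, 74 mm wide, 85 mm high. Origin: centre of its underside.
- coffee: Bystander: brown glass coffee jar with a black cap, 76 mm wide, 110 mm high. Origin: centre of its underside.
There are look-alikes about, which are no part of the job. Leave any green or yellow look-alike of the shaker alone.

How it is judged:
On the way, in this order (a step that is already met when the one before it is completed fails the run):
1. the lever is flipped up: jaw freed (value of joint lever below 0.7 rad), for 0.1 s.
2. the freed jaw presses the beaker with more than 4 N (contact force between jaw and shaker above 4 N and value of joint lever below 0.9 rad), for 0.2 s.
3. the lever is flipped down: jaw locked on the beaker (value of joint lever above 1.45 rad and contact force between jaw and shaker above 4 N), for 0.2 s.
4. the switch is turned to on (value of joint switch above 1.2 rad), for 0.2 s.
At the end, for the whole second after the job is handed in: Lever locked (above 1.45 rad), switch on (above 1.2 rad), the locked jaw pressing the beaker with 4 to 10.5 N (pad pressed in about 3 to 7 mm of its 8), beaker upright within 0.08 rad and at rest (all of step 3 and value of joint switch above 1.2 rad and contact force between jaw and shaker below 10.5 N and angle between shaker's own z axis and vertical below 0.08 rad and linear speed of shaker below 0.02 m/s); the robot touches nothing.
It fails at once if the beaker is crushed: the jaw presses it with more than 25 N (contact force between jaw and shaker above 25 N).
It fails at once if the beaker is tipped by more than 0.35 rad (angle between shaker's own z axis and vertical above 0.35 rad).
It fails at once if a bystander is moved by more than 20 mm (distance of any of mug, tumbler, coffee from where it was at the start of the episode above 0.02 m).
It also fails if it takes over 72 s, if anything falls off the work surface, if the arm or the gripper's body presses on something with over 40 N, if the wrist force passes 120 N, or if a joint passes its speed limit or range.

ROBOT

A 7-joint arm with a two-finger parallel gripper is mounted at the origin on the work surface. World frame = base frame: x ahead of the robot, y to its left, z up, the work surface at z = 0. Lengths are in m, angles in rad, forces in N, time in s.
With the tool pointing down it reaches from about 0.425 to 0.925 m from the base axis. Payload 6.8 kg.
Tool frame: the origin (TCP) lies on the front face of the gripper's body, between the roots of the fingers; the fingertips stand 73 mm ahead of it and the grasp point (between the pads) lies 54 mm ahead of it (env.nose_length is the distance from the TCP to the fingertips, in m); z points along the fingers, y is the line along which they close (so a half turn about z gives the same grasp; the last joint's range is limited). The gripper opens to 85 mm and grips with 20 to 120 N. Pads are 22 mm wide; open, the fingers measure 114 mm over their backs; the gripper's body (76 mm by 85 mm) begins 54 mm behind the grasp point. The pads swing forward as they close: fully open they stand 13 mm farther back than shut.
Start: joints at [1.197, 0.477, 0.022, 1.555, -0.011, 1.109, -0.083], TCP at [0.177, -0.651, 0.304] pointing down, gripper open.
Joint ranges: [-2.96, 2.96], [-0.34, 2.1], [-1.41, 1.46], [0.24, 2.44], [-1.37, 4.51], [0.17, 1.92], [-2.96, 2.96]. Speed limits (rad/s): [2.39, 2.39, 3.14, 3.14, 3.14, 3.14, 3.14].

INTERFACE

Orientations are given as a unit quaternion [w, x, y, z].
In Python, from cell import env, kin, camera, calibration, job gives the robot as it stands. The module is installed in compiled form; this text tells all that it offers. Calls block until the motion is done:
- env.reach(position, orientation): joint-space move of the TCP to a pose.
- env.movel(position, velocity=0.15, rot=None, stop_force=None): straight line of the TCP; rot=None keeps the orientation; velocity is the mean speed in m/s. With stop_force (N) it stops when the force on the tool has changed by that much, and returns True; else False.
- env.goto_joints(angles): joint-space move.
- env.grip(opening, f_grip=None): finger opening in m; f_grip is the grip in N (None keeps the last); returns when the fingers have stopped.
- env.dwell(seconds).
- kin.inverse_kinematics(position, orientation): joint angles nearest the present ones, or None.
- env.get_state(): the state.
- camera(name): name is "side" or "top"; returns (picture, depth): 420x560x3 uint8, blue, green, red; 420x560 float32, m along the optical axis (not along the pixel's ray), 0 where there is no reading.
- calibration(name): a dict with "fx", "fy", "cx", "cy" (pixels), "rvec" (rotation vector, rad) and "tvec" (3), from world to camera coordinates, as OpenCV has them. Camera axes: x right, y down, z forward; pixel columns grow to the right and rows downward; lengths in m; the calibration is good to about 2 mm. A picture is of the moment at which its call begins. calibration takes no time and is no camera call.
A pose or a line that the arm cannot do raises env.PlanningError and nothing moves.
- job.job_done(): hands the job in; it is judged then, once.
The state is a dict: "time": time; "qpos": joint angles; "joint_velocities": joint speeds; "joint_torque": joint torques, N m; "tcp_pos": TCP position; "orientation": TCP orientation; "force": force on the tool from outside, world axes, zero at the start; "torque": the same for the moment, N m; "opening": finger opening in m; "gripper_force": force on a finger pad.
Only numpy, scipy, OpenCV 4.12 (cv2) and the standard library are available. Lean on these libraries where they do the work, as an engineer would, in place of code of your own. Each camera call takes 0.05 s, during which the arm holds its last target. There are 200 camera calls.

## Working session

There is one attempt and no reset: what is moved stays moved. The work goes in short steps, each a Python script; the robot and the scene stay as the last script left them, time stands still between calls to the robot, and variables do not carry over. Pictures are saved under pics/ and viewed, at most 10 in all, crops included, and the job is handed in when it is done.

```bash
mkdir -p pics; python3 - <<'E'
from cell import env,camera,calibration
import cv2,numpy as np
for n in("side","top"):
    p,d=camera(n); cv2.imwrite(f"pics/{n}0.png",p); np.save(f"pics/{n}0.npy",d)
    c=calibration(n);R=cv2.Rodrigues(np.array(c["rvec"]))[0];print(n,c,"pos",-R.T@np.array(c["tvec"]).ravel())
s=env.get_state();print(s["time"],s["orientation"],s["tcp_pos"])
E
```

```text
side {'fx': 509.9153767581819, 'fy': 509.9153767581819, 'cx': 280.5288291554551, 'cy': 214.48520036439078, 'rvec': array([ 0.75803399, -2.39489184,  1.37594208]), 'tvec': array([0.4935573 , 0.26229701, 1.35323088])} pos [-0.16123475  1.14000115  0.90445182]
top {'fx': 518.4134849983556, 'fy': 518.4134849983556, 'cx': 277.2477332642337, 'cy': 209.98424063358425, 'rvec': array([ 2.194582  , -2.16292159,  0.07797962]), 'tvec': array([-0.01799879,  0.61345787,  1.36476303])} pos [ 0.50592154 -0.01842076  1.40816786]
0.1 [-8.33979760e-04  9.91175920e-01  1.32550260e-01 -1.68650718e-04] [ 0.17722116 -0.65088455  0.30298612]
```

View pics/side0.png

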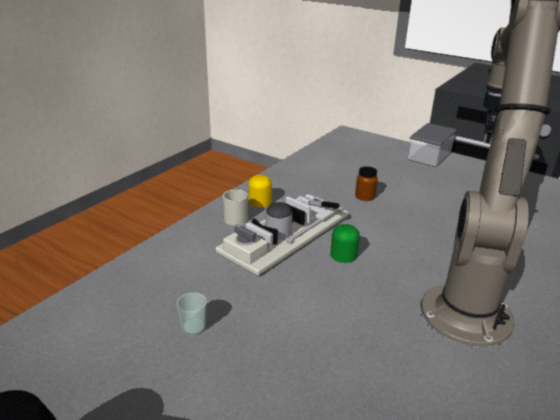

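View pics/top0.png

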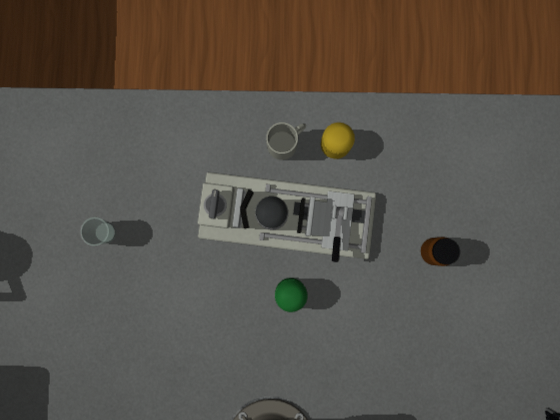

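The side view shows the machine at about (285,235). In the top view it spans (200-375,175-258):
- **Switch:** bar at (213,204).
- **Beaker:** steel with a dark lid, at (271,212). The green (291,295) and yellow (338,140) items are look-alikes off the machine. The target is the dark-lidded one standing on the base.
- **Jaw:** pad at (301,214), black lever grip at (336,248).

The mug is at (283,140), the tumbler at (98,231) and the jar at (440,251). Next I'll measure these and check an enlarged crop.

```bash
cat > h.py <<'E'
import cv2,numpy as np
from cell import calibration
def RT(n):
    c=calibration(n);return c,cv2.Rodrigues(np.array(c["rvec"]))[0],np.array(c["tvec"]).ravel()
def cloud(n,d):
    c,R,t=RT(n);v,u=np.mgrid[:420,:560]
    P=np.stack([(u-c["cx"])/c["fx"]*d,(v-c["cy"])/c["fy"]*d,d],-1)
    return (P-t)@R
def ray(n,u,v,z):
    c,R,t=RT(n);o=-R.T@t;r=R.T@np.array([(u-c["cx"])/c["fx"],(v-c["cy"])/c["fy"],1]);return o+r*(z-o[2])/r[2]
def px(n,P):
    c,R,t=RT(n);q=R@np.array(P)+t;return c["fx"]*q[0]/q[2]+c["cx"],c["fy"]*q[1]/q[2]+c["cy"]
E
python3 - <<'E'
from h import *
p=cv2.imread("pics/top0.png");d=np.load("pics/top0.npy");W=cloud("top",d)
x0,y0,x1,y1=185,165,385,270
cv2.imwrite("pics/crop1.png",cv2.resize(p[y0:y1,x0:x1],None,fx=4,fy=4,interpolation=cv2.INTER_CUBIC))
np.set_printoptions(precision=4,suppress=True)
m=np.zeros((420,560),np.uint8);m[y0:y1,x0:x1]=((W[y0:y1,x0:x1,2]>.018)).astype(np.uint8)
cs=cv2.findContours(m,0,2)[0];c=max(cs,key=cv2.contourArea)
print("table z",np.median(W[300:,100:200,2]),"base z",np.median(W[m>0][:,2]))
r=cv2.minAreaRect(c);print(r)
for b in cv2.boxPoints(r):print(b,ray("top",*b,.03))
g=cv2.cvtColor(p,cv2.COLOR_BGR2GRAY)
def reg(a,b,e,f,zl,zh,dark=None):
    M=np.zeros(g.shape,bool);M[b:f,a:e]=1;M&=(W[...,2]>zl)&(W[...,2]<zh)
    if dark:M&=g<dark
    q=W[M];print(M.sum(),"med",np.median(q,0),"lo",q.min(0),"hi",q.max(0));return q
print("grip");reg(326,236,346,265,.05,.12,50)
print("bar");q=reg(203,185,226,222,.095,.13)
print("lid");reg(250,190,292,235,.115,.16)
print("pad/plate");reg(294,190,312,240,.07,.12)
print("backstop");reg(230,185,256,235,.1,.14)
E
```

```text
table z -0.0002540357479007537 base z 0.04204223359593694
((285.70556640625, 217.82806396484375), (174.4163360595703, 74.3757553100586), 6.7590813636779785)
[194.7267 244.4935] [0.5181 0.2086 0.03  ]
[203.4803 170.6347] [0.7163 0.1905 0.03  ]
[376.6844 191.1626] [ 0.6674 -0.274   0.03  ]
[367.9308 265.0214] [ 0.4708 -0.2508  0.03  ]
grip
160 med [ 0.5114 -0.1589  0.0955] lo [ 0.4812 -0.1673  0.0851] hi [ 0.542  -0.1485  0.1059]
bar
212 med [0.622  0.15   0.1119] lo [0.5852 0.1395 0.0959] hi [0.6579 0.1621 0.1191]
lid
755 med [0.6026 0.0053 0.1265] lo [ 0.5636 -0.0342  0.1151] hi [0.6415 0.0435 0.1364]
pad/plate
337 med [ 0.5928 -0.0832  0.0929] lo [ 0.546  -0.0956  0.0702] hi [ 0.6441 -0.0629  0.1116]
backstop
5 med [0.6015 0.0463 0.1053] lo [0.5964 0.0463 0.1024] hi [0.6061 0.0465 0.1095]
```

View pics/crop1.png

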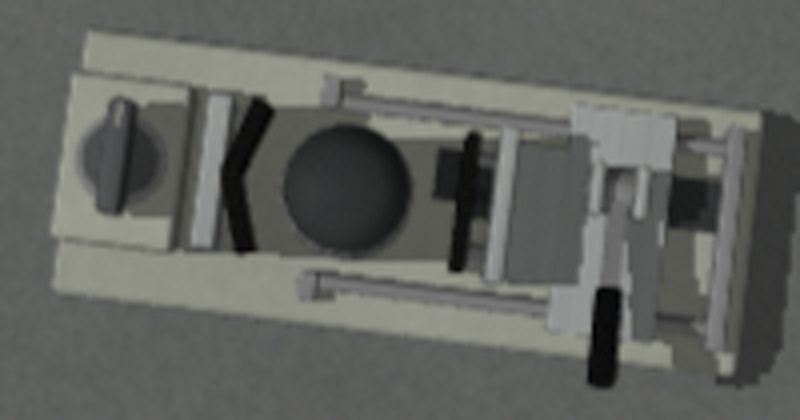

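The crop confirms the target: a dark-lidded beaker between V and pad (crop (347,188)), black pad front at about x=475, grip at (604,335), switch bar (118,155) and hinge (622,185). Next I'll fit the machine frame from the base corners and cross-check it with the side view.

```bash
python3 - <<'E'
from h import *
np.set_printoptions(precision=4,suppress=True)
d=np.load("pics/top0.npy");W=cloud("top",d);p=cv2.imread("pics/top0.png")
C=[(88,32),(762,112),(53,290),(735,375)]   # ++ , +-, -+, --
f=lambda u,v,z:ray("top",185+(u+.5)/4-.5,165+(v+.5)/4-.5,z)
Q=[f(*c,.03) for c in C];print(np.array(Q))
print("len",np.linalg.norm(Q[0]-Q[1]),np.linalg.norm(Q[2]-Q[3]),"wid",np.linalg.norm(Q[0]-Q[2]),np.linalg.norm(Q[1]-Q[3]))
M=np.array([(.09,.23),(.09,-.23),(-.09,.23),(-.09,-.23)])
A=np.array(Q)[:,:2];ma=A.mean(0);H=M.T@(A-ma);yaw=np.arctan2(H[0,1]-H[1,0],H[0,0]+H[1,1])
R=np.array([[np.cos(yaw),-np.sin(yaw)],[np.sin(yaw),np.cos(yaw)]])
print("centre",ma,"yaw",yaw,"res",A-ma-M@R.T)
loc=lambda P:(np.array(P)[...,:2]-ma)@R
g=p.max(2)
for n,u,v,z in[("bar",118,155,.113),("hinge",622,185,.075),("gripTip",602,385,.08),("gripStart",606,290,.1),("padfront bot",455,270,.08),("padfront top",482,132,.08),("plate left top",518,128,.104),("plate l bot",500,280,.104),("plate left top",502,128,.104),("lid c",347,188,.13),("v",228,170,.11)]:
    P=f(u,v,z);print(n,P,loc(P))
# cloud-based in machine frame
L=np.dstack([loc(W),W[...,2]])
def s(n,xr,yr,zr,dark=256):
    m=(L[...,0]>xr[0])&(L[...,0]<xr[1])&(L[...,1]>yr[0])&(L[...,1]<yr[1])&(L[...,2]>zr[0])&(L[...,2]<zr[1])&(g<dark)
    q=L[m];print(n,m.sum(),q.mean(0),np.percentile(q,3,0),np.percentile(q,97,0))
s("bar",(-.06,.06),(.15,.23),(.1,.13));s("grip",(-.14,-.04),(-.16,-.08),(.06,.13),50)
s("lid",(-.05,.05),(-.02,.1),(.122,.15));s("plate",(-.06,.06),(-.12,-.03),(.095,.115));s("back",(-.06,.06),(.09,.15),(.1,.125))
s("pad",(-.06,.06),(-.06,-.01),(.06,.115),60)
np.savez("m.npz",ma=ma,R=R,yaw=yaw)
# side view: black grip & bar & corners predicted
im=cv2.imread("pics/side0.png");D=np.load("pics/side0.npy");S=cloud("side",D);LS=np.dstack([loc(S),S[...,2]])
L=LS;g=im.max(2)
print("SIDE");s("bar",(-.06,.06),(.15,.23),(.1,.13));s("grip",(-.14,-.04),(-.16,-.08),(.06,.13),50)
s("lid",(-.05,.05),(-.02,.1),(.122,.15));s("plate",(-.06,.06),(-.12,-.03),(.095,.115));s("pad",(-.06,.06),(-.06,-.01),(.06,.115),60);s("back",(-.06,.06),(.09,.15),(.1,.125))
s("base",(-.09,.09),(-.23,.23),(.02,.036))
E
```

```text
[[ 0.711   0.1819  0.03  ]
 [ 0.6634 -0.2698  0.03  ]
 [ 0.5378  0.2008  0.03  ]
 [ 0.4883 -0.252   0.03  ]]
len 0.45418424641427635 0.4554622695943303 wid 0.17423641808514226 0.1760440762940932
centre [ 0.6001 -0.0348] yaw -0.10672507828243553 res [[-0.0031 -0.0024]
 [-0.0017  0.0033]
 [ 0.0027 -0.0027]
 [ 0.0021  0.0019]]
bar [0.6211 0.149  0.113 ] [0.0013 0.185 ]
hinge [ 0.6097 -0.1715  0.075 ] [ 0.0241 -0.1349]
gripTip [ 0.4813 -0.1589  0.08  ] [-0.1049 -0.136 ]
gripStart [ 0.5413 -0.1589  0.1   ] [-0.0453 -0.1297]
padfront bot [ 0.5532 -0.0644  0.08  ] [-0.0435 -0.0344]
padfront top [ 0.6422 -0.0807  0.08  ] [ 0.0467 -0.0412]
plate left top [ 0.6426 -0.1023  0.104 ] [ 0.0494 -0.0626]
plate l bot [ 0.5465 -0.0919  0.104 ] [-0.0473 -0.0625]
plate left top [ 0.6425 -0.0922  0.104 ] [ 0.0482 -0.0526]
lid c [0.6011 0.0047 0.13  ] [-0.0032  0.0393]
v [0.6129 0.08   0.11  ] [0.0005 0.1155]
bar 204 [0.0019 0.1868 0.1117] [-0.0317  0.1792  0.1053] [0.0357 0.1953 0.1166]
grip 159 [-0.0752 -0.1324  0.0955] [-0.1033 -0.1397  0.0867] [-0.0451 -0.1252  0.1041]
lid 574 [-0.0014  0.0399  0.1279] [-0.03    0.0105  0.1226] [0.0279 0.0691 0.1333]
plate 197 [ 0.0016 -0.0576  0.1029] [-0.0441 -0.0644  0.0958] [ 0.048  -0.0383  0.1087]<stdin>:20: RuntimeWarning: Mean of empty slice.
  ret = um.true_divide(
Traceback (most recent call last):
IndexError: index -1 is out of bounds for axis 0 with size 0
```

```bash
cat >> h.py <<'E'
ma=np.array([.6001,-.0348]);yaw=-.1067
R2=np.array([[np.cos(yaw),-np.sin(yaw)],[np.sin(yaw),np.cos(yaw)]])
loc=lambda P:(np.array(P)[...,:2]-ma)@R2
def wld(x,y,z):return np.r_[ma+R2@np.array([x,y]),z]
def quat(a):return np.array([0,np.cos(a/2),np.sin(a/2),0])
G=.054
def tcp(x,y,z):return wld(x,y,z+G)   # machine-frame grasp point -> TCP
def lev(v,y,r=.1,px=.02,pz=.066):
    b=v-.35;return tcp(px-r*np.sin(b),y,pz+r*np.cos(b))
E
python3 - <<'E'
from h import *
from cell import env,kin
np.set_printoptions(precision=3,suppress=True)
for n in("side","top"):
    im=cv2.imread(f"pics/{n}0.png");S=cloud(n,np.load(f"pics/{n}0.npy"));L=np.dstack([loc(S),S[...,2]]);g=im.max(2)
    def s(k,xr,yr,zr,dark=256):
        q=L[(L[...,0]>xr[0])&(L[...,0]<xr[1])&(L[...,1]>yr[0])&(L[...,1]<yr[1])&(L[...,2]>zr[0])&(L[...,2]<zr[1])&(g<dark)]
        print(n,k,len(q),*(() if len(q)==0 else (np.median(q,0),np.percentile(q,3,0),np.percentile(q,97,0))))
    s("bar",(-.06,.06),(.15,.23),(.1,.13));s("grip",(-.14,-.045),(-.16,-.1),(.07,.13),50);s("lid",(-.05,.05),(-.02,.1),(.122,.15))
    s("plate",(-.06,.06),(-.12,-.05),(.095,.115));s("pad",(-.06,.06),(-.055,-.01),(.06,.115),70);s("back",(-.06,.06),(.09,.15),(.075,.125))
    s("finger zone -",(-.095,-.06),(-.19,-.145),(.0,.2));s("finger zone +",(-.095,-.06),(-.12,-.08),(.0,.2))
print("pixels grip",px("side",wld(-.0776,-.1324,.088)),px("top",wld(-.0776,-.1324,.088)))
for a in(yaw,yaw+np.pi,yaw-np.pi):
    for P in(lev(1.7,-.1324),lev(.3,-.07),tcp(0,.187,.103)):print(a,kin.inverse_kinematics(P,quat(a)))
for a in(yaw-1.45,yaw+np.pi-1.45):print(a,kin.inverse_kinematics(tcp(0,.187,.103),quat(a)))
E
```

```text
side bar 138 [-0.003  0.196  0.109] [-0.036  0.184  0.1  ] [0.034 0.2   0.114]
side grip 77 [-0.078 -0.125  0.091] [-0.105 -0.134  0.079] [-0.049 -0.119  0.101]
side lid 177 [-0.006  0.049  0.127] [-0.029  0.02   0.123] [0.024 0.073 0.131]
side plate 75 [ 0.001 -0.055  0.101] [-0.047 -0.062  0.095] [ 0.047 -0.05   0.104]
side pad 125 [-0.019 -0.03   0.078] [-0.043 -0.036  0.061] [ 0.01  -0.024  0.091]
side back 284 [-0.006  0.126  0.085] [-0.047  0.101  0.076] [0.049 0.141 0.09 ]
side finger zone - 109 [-0.078 -0.166  0.028] [-0.089 -0.188  0.002] [-0.063 -0.147  0.053]
side finger zone + 137 [-0.075 -0.102  0.029] [-0.089 -0.119  0.003] [-0.061 -0.083  0.055]
top bar 204 [0.002 0.187 0.112] [-0.032  0.179  0.105] [0.036 0.195 0.117]
top grip 154 [-0.076 -0.132  0.096] [-0.103 -0.14   0.087] [-0.047 -0.125  0.104]
top lid 574 [-0.001  0.04   0.128] [-0.03   0.01   0.123] [0.028 0.069 0.133]
top plate 187 [ 0.002 -0.059  0.103] [-0.044 -0.064  0.098] [ 0.048 -0.053  0.109]
top pad 190 [ 0.    -0.037  0.09 ] [-0.041 -0.05   0.067] [ 0.04  -0.031  0.095]
top back 455 [0.002 0.121 0.087]
[... 388 characters left out ...]
 -0.171  2.016  0.125  0.666 -1.607]
-0.1067 [ 0.24   0.496 -0.226  1.741  0.134  0.921 -1.718]
-0.1067 [-0.012  0.621 -0.451  1.739  0.341  0.86  -2.292]
3.034892653589793 [ 0.685  0.544 -0.634  1.991  0.465  0.753  1.237]
3.034892653589793 [ 0.573  0.582 -0.696  1.716  0.432  1.002  1.185]
3.034892653589793 [ 0.208  0.713 -0.78   1.723  0.597  0.96   0.657]
-3.248292653589793 [ 0.685  0.544 -0.634  1.991  0.465  0.753  1.237]
-3.248292653589793 [ 0.573  0.582 -0.696  1.716  0.432  1.002  1.185]
-3.248292653589793 [ 0.208  0.713 -0.78   1.723  0.597  0.96   0.657]
-1.5567 [ 0.424  0.928 -1.194  1.709  0.932  1.187  2.126]
1.5848926535897931 [ 0.2    0.708 -0.768  1.723  0.587  0.955 -0.786]
```

Both views agree: grip axis y ≈ -0.132, z ≈ 0.088; bar y ≈ 0.187, top z ≈ 0.113; plate y ≈ -0.058, top z ≈ 0.103. These match the given sizes, and the rails (z ≤ 0.057) leave room for the fingers. Next I'll grip the lever and flip it up.

```bash
python3 - <<'E'
from h import *
from cell import env,camera
np.set_printoptions(precision=3,suppress=True)
def st(k):
    s=env.get_state();print(k,"t",round(s["time"],2),"F",s["force"],"op",round(s["opening"],4),"gf",np.round(s["gripper_force"],1),"loc",loc(s["tcp_pos"]),s["tcp_pos"][2]-G)
q=quat(yaw+np.pi);Y=-.1324
P=lev(1.7,Y)
env.grip(.055,40)
env.reach(P+[0,0,.1],q);st("hover")
print(env.movel(P,.12,stop_force=12));st("down")
env.grip(.0,40);st("gripped")
for v in np.arange(1.6,.19,-.1):
    env.movel(lev(v,Y),.08)
    if round(v*10)%4==0:st(round(v,2))
p,d=camera("top");cv2.imwrite("pics/top1.png",p);np.save("pics/top1.npy",d)
p2,d=camera("side");cv2.imwrite("pics/side1.png",p2);np.save("pics/side1.npy",d)
cv2.imwrite("pics/c2.png",np.hstack([cv2.resize(p[160:270,185:385],(400,220))[:, :],cv2.resize(p2[140:280,205:385],(400,311))[40:260]]))
E
```

```text
hover t 2.65 F [-0.123  0.124 -0.268] op 0.0552 gf 0.0 loc [-0.078 -0.134] 0.1878432754771862
False
down t 3.63 F [-0.174 -1.092  0.125] op 0.0554 gf 0.0 loc [-0.077 -0.132] 0.08849672351621632
gripped t 4.05 F [-1.952 -2.364  4.224] op 0.0174 gf 43.0 loc [-0.077 -0.133] 0.08833912144956474
1.6 t 4.33 F [-0.717 -4.495 -0.655] op 0.0172 gf 42.2 loc [-0.075 -0.133] 0.09741537646413034
1.2 t 5.42 F [-4.512 -4.978  0.518] op 0.0174 gf 41.6 loc [-0.056 -0.133] 0.13154182090147018
0.8 t 6.53 F [-5.083 -3.87   1.289] op 0.0176 gf 42.7 loc [-0.025 -0.133] 0.15563651492790215
0.4 t 7.62 F [-2.287 -5.391  0.965] op 0.0173 gf 43.4 loc [ 0.014 -0.133] 0.16566118843615013
```

View pics/c2.png

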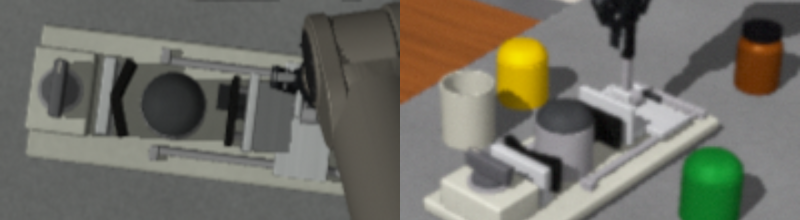

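The lever is up and still gripped (side panel (628,75)), the beaker has not moved, and the jar and mug are untouched. Next I'll draw the jaw to +y while logging force.

```bash
cat >> h.py <<'E'
def fy(env):
    s=env.get_state();return float(np.array(s["force"])[:2]@R2[:,1]),float(loc(s["tcp_pos"])[1]),s
E
python3 - <<'E'
from h import *
from cell import env
Y=-.1324;V=.2
f,y,s=fy(env);print("start",round(f,2),round(y,4),s["time"])
def go(dy,v):
    env.movel(lev(V,Y+dy),v)
    f,y,s=fy(env);print(round(dy*1e3,1),"y",round(y*1e3,1),"F",round(f,2),"t",round(s["time"],2));return f
go(.012,.03);go(.022,.03)
dy=.022
base=None;F=[]
while dy<.075:
    dy+=.002;F.append(go(dy,.02))
    if len(F)>4 and F[-1]<np.median(F[:4])-3.5:break
E
```

```text
start -5.6 -0.1332 8.275
12.0 y -121.3 F -5.2 t 8.82
22.0 y -111.3 F -5.55 t 9.31
24.0 y -109.6 F -5.98 t 9.56
26.0 y -107.7 F -6.78 t 9.81
28.0 y -105.8 F -6.42 t 10.06
30.0 y -103.8 F -6.09 t 10.31
32.0 y -102.3 F -8.07 t 10.56
34.0 y -100.5 F -8.53 t 10.81
36.0 y -98.5 F -7.73 t 11.06
38.0 y -96.5 F -7.44 t 11.31
40.0 y -94.5 F -7.56 t 11.56
42.0 y -92.5 F -7.5 t 11.81
44.0 y -90.5 F -8.17 t 12.06
46.0 y -88.5 F -7.15 t 12.31
48.0 y -86.5 F -7.34 t 12.56
50.0 y -84.5 F -7.55 t 12.81
52.0 y -82.5 F -7.26 t 13.06
54.0 y -80.5 F -7.44 t 13.31
56.0 y -78.5 F -7.99 t 13.56
58.0 y -76.7 F -8.09 t 13.81
60.0 y -75.4 F -9.83 t 14.06
```

```bash
python3 - <<'E'
from h import *
from cell import env,camera
Y=-.1324;V=.2;dy=.060
f=0
while f>-13.3 and dy<.068:
    dy+=.001
    env.movel(lev(V,Y+dy),.01);f,y,s=fy(env);print(round(dy*1e3,1),"y",round(y*1e3,2),"F",round(f,2),"t",round(s["time"],2))
env.dwell(.4);f,y,s=fy(env);print(y,f)
p2,d=camera("side");cv2.imwrite("pics/c3.png",cv2.resize(p2[160:280,205:365],(800,600),interpolation=cv2.INTER_CUBIC))
E
```

```text
61.0 y -74.94 F -10.21 t 14.31
62.0 y -74.41 F -12.17 t 14.56
63.0 y -73.83 F -12.7 t 14.81
64.0 y -73.22 F -13.23 t 15.06
65.0 y -72.61 F -13.67 t 15.31
-0.07259695201357023 -15.289420929814437
```

View pics/c3.png

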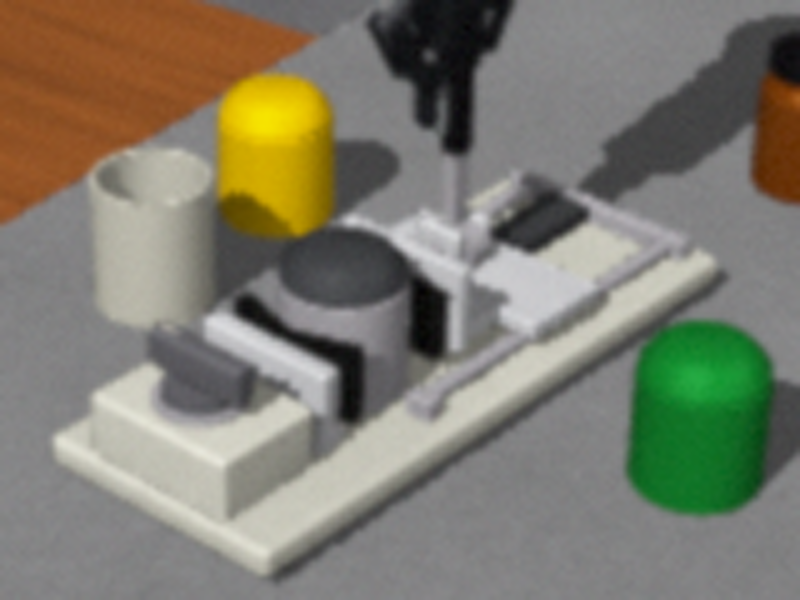

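The picture shows the beaker upright between the V block (crop (330,370)) and the pad (430,310), with the lever up. The force rise over drag is about 8 N and travel since the backstop about 4.5 mm, so the pad is roughly 5 mm in. Next I'll lock while holding y.

```bash
python3 - <<'E'
from h import *
from cell import env,camera
np.set_printoptions(precision=3,suppress=True)
Y=-.1324+.065
fs=[]
for i in range(6):env.dwell(.05);fs.append(fy(env)[0])
print("mean F",np.mean(fs),np.std(fs))
for v in np.r_[np.arange(.3,1.75,.1),1.72]:
    env.movel(lev(v,Y),.06)
    f,y,s=fy(env);print(round(v,2),"y",round(y*1e3,2),"Fy",round(f,2),"F",s["force"],"err mm",(s["tcp_pos"]-lev(v,Y))*1e3,s["time"])
env.dwell(.3);f,y,s=fy(env);print(y,f,s["force"],s["tcp_pos"][2]-G,loc(s["tcp_pos"]))
E
```

```text
mean F -14.289763217204177 0.5660155186394102
0.3 y -72.65 Fy -13.87 F [  0.23  -13.977  -1.392] err mm [-0.109 -5.264 -0.219] 16.375
0.4 y -72.6 Fy -14.19 F [  1.67  -14.451  -1.28 ] err mm [ 0.254 -5.256 -0.166] 16.6917
0.5 y -72.62 Fy -14.22 F [  0.834 -14.391  -2.515] err mm [ 0.288 -5.276 -0.042] 17.0083
0.6 y -72.56 Fy -15.11 F [  0.978 -15.296  -2.416] err mm [ 0.592 -5.253  0.156] 17.325
0.7 y -72.48 Fy -14.89 F [  1.595 -15.142  -1.48 ] err mm [ 0.801 -5.2    0.38 ] 17.6417
0.8 y -72.34 Fy -14.66 F [  1.916 -14.947  -0.409] err mm [ 0.873 -5.065  0.548] 17.9583
0.9 y -72.21 Fy -15.38 F [  0.523 -15.519   1.526] err mm [ 0.872 -4.935  0.609] 18.275
1.0 y -72.14 Fy -15.54 F [  0.445 -15.68    1.544] err mm [ 1.062 -4.881  0.805] 18.5917
1.1 y -72.05 Fy -15.42 F [  1.338 -15.649   1.928] err mm [ 1.253 -4.813  0.953] 18.9083
1.2 y -72.0 Fy -15.3 F [  1.767 -15.577   2.504] err mm [ 1.246 -4.758  0.893] 19.225
1.3 y -71.94 Fy -15.68 F [  2.031 -15.985   1.869] err mm [ 1.289 -4.701  0.851] 19.5417
1.4 y -71.89 Fy -15.6 F [  2.141 -15.92   -0.006] err mm [ 1.254 -4.648  0.74 ] 19.8583
1.5 y -71.89 Fy -16.49 F [  1.6   -16.758  -0.611] err mm [ 1.224 -4.646  0.65 ] 20.175
1.6 y -71.85 Fy -15.44 F [  2.224 -15.762  -0.16 ] err mm [ 1.192 -4.601  0.593] 20.4917
1.7 y -71.84 Fy -15.36 F [  1.175 -15.572   2.595] err mm [ 1.262 -4.597  0.878] 20.8083
1.72 y -71.77 Fy -15.89 F [ -4.223 -15.532  18.495] err mm [ 1.601 -4.562  2.306] 21.0583
-0.07177633013540126 -16.52926560779753 [ -3.569 -16.242  17.677] 0.08824217925327321 [-0.076 -0.072]
```

Locked. The pad force estimate is about 9 N, which is high in the 4–10.5 N window. I'll unload the arm to see finger flex, which gives the true jaw travel.

```bash
python3 - <<'E'
from h import *
from cell import env
Y=-.1324+.065
for k in(0,1.5,3,4.5,6,):
    env.movel(lev(1.7,Y-k*1e-3),.02);env.dwell(.15)
    a=[]
    for i in range(4):
        env.dwell(.03);a.append(fy(env)[:2])
    a=np.mean(a,0);print(k,"y",round(a[1]*1e3,2),"F",round(a[0],2))
print(env.get_state()["time"],env.get_state()["force"])
E
```

```text
0 y -71.88 F -15.45
1.5 y -72.12 F -12.42
3 y -72.33 F -9.1
4.5 y -72.55 F -6.16
6 y -72.8 F -2.13
24.025 [ 4.58774176 -2.84912285  0.34270872]
```

Flex-corrected pad press is about 5.4 mm (≈8 N), within the window. Next I'll release the lever and go to the switch.

```bash
python3 - <<'E'
from h import *
from cell import env,camera
np.set_printoptions(precision=3,suppress=True)
def st(k):
    s=env.get_state();print(k,"t",round(s["time"],2),"F",s["force"],"T",s["torque"],"op",round(s["opening"],4),"loc",loc(s["tcp_pos"]),s["tcp_pos"][2]-G)
env.grip(.045);st("open")
c=np.array(lev(1.7,-.1324+.059));env.movel(c+[0,0,.15],.2)
q0=yaw+np.pi;P=tcp(0,.187,.103)
p,d=camera("side");cv2.imwrite("pics/side4.png",p)
env.reach(P+[0,0,.12],quat(q0))
p,d=camera("top");cv2.imwrite("pics/top4.png",p);np.save("pics/top4.npy",d)
print(env.movel(P,.12,stop_force=12));st("down")
env.grip(0,40);st("grip")
try:
    env.movel(P,.1,rot=quat(q0-.1));st("rot .1")
except Exception as e:print("rot fail",e)
E
```

```text
open t 24.41 F [-0.503  0.029  0.534] T [-0.015  0.044  0.007] op 0.0451 loc [-0.078 -0.073] 0.08766372439481601
True
down t 27.44 F [-0.434 -1.967  6.684] T [-0.15   0.1    0.024] op 0.0448 loc [-0.     0.187] 0.1033623544036989
grip t 27.8 F [-0.799 -0.892 18.333] T [-0.162  0.185 -0.006] op 0.0162 loc [0.001 0.188] 0.1059234501538105
rot .1 t 28.05 F [-2.837 -0.876 15.384] T [-0.3    0.709 -0.052] op 0.0164 loc [0.001 0.188] 0.10596375710504385
```

```bash
python3 - <<'E'
from h import *
from cell import env,camera
np.set_printoptions(precision=3,suppress=True)
def st(k):
    s=env.get_state();print(k,"t",round(s["time"],2),"F",s["force"],"T",s["torque"],"op",round(s["opening"],4),"loc",loc(s["tcp_pos"]),s["tcp_pos"][2]-G)
q0=yaw+np.pi;P=tcp(0,.187,.107)
env.movel(P,.02);st("up")
for a in np.r_[np.arange(.1,1.4,.1),1.42]:
    env.movel(P,.1,rot=quat(q0-a))
    if round(a*10)%3==0 or a>1.3:st(round(a,2))
env.dwell(.3);st("end")
env.grip(.045);st("open")
env.movel(P+[0,0,.12],.2)
env.reach(wld(-.05,-.12,.38),quat(q0-.7))
p,d=camera("top");cv2.imwrite("pics/top5.png",p);np.save("pics/top5.npy",d)
p2,d=camera("side");cv2.imwrite("pics/side5.png",p2)
cv2.imwrite("pics/c5.png",np.hstack([cv2.resize(p[160:270,185:385],(400,220)),cv2.resize(p2[140:280,205:385],(400,311))[40:260]]))
st("fin")
E
```

```text
up t 28.4 F [  7.563   3.885 -11.571] T [ 0.872 -1.618 -0.041] op 0.0162 loc [0.001 0.188] 0.10620965793800635
0.3 t 29.15 F [  7.791   5.025 -11.999] T [ 0.827 -1.68   0.048] op 0.0159 loc [0.001 0.188] 0.10625739710156934
0.6 t 29.9 F [  7.879   4.361 -13.71 ] T [ 0.998 -1.875 -0.005] op 0.0163 loc [0.001 0.189] 0.10620639789954117
0.9 t 30.65 F [  8.447   6.036 -13.254] T [ 1.09  -1.946 -0.155] op 0.0161 loc [0.001 0.189] 0.10624169415843615
1.2 t 31.4 F [ 10.099   5.166 -15.174] T [ 1.038 -2.112 -0.054] op 0.0164 loc [0.002 0.189] 0.10625659047406455
1.3 t 31.65 F [ 10.089   5.713 -14.804] T [ 1.092 -2.109 -0.067] op 0.0166 loc [0.002 0.189] 0.10624585967255099
1.42 t 31.92 F [ 10.508   4.836 -15.473] T [ 1.129 -2.188  0.495] op 0.0164 loc [0.002 0.189] 0.10627868911817884
end t 32.22 F [ 10.823   4.279 -14.485] T [ 1.114 -2.128  0.549] op 0.017 loc [0.002 0.189] 0.1062840594047729
open t 32.61 F [ 0.12   0.022 -0.055] T [ 0.025 -0.008 -0.03 ] op 0.0448 loc [-0.     0.187] 0.10718226623993579
fin t 34.7 F [ 0.344  0.743 -0.201] T [-0.005  0.052 -0.012] op 0.045 loc [-0.05  -0.119] 0.3253317821772303
```

View pics/c5.png

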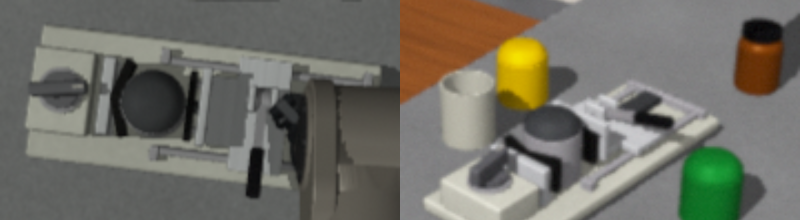

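The picture shows the switch bar turned along y (left panel (58,88)), the lever flat at (254,172), the beaker upright between pad and V, and the bystanders in place. The arm is clear, so I'm handing in.

```bash
python3 -c "
from cell import job
print(job.job_done())"
```

```text
the job is handed in; nothing more can be done
None
```

I handed the job in at about 35 s on the robot's clock, with no verdict returned: the lever is locked, the beaker is held upright against the backstop with the pad pressed in about 5.4 mm (about 8 N, estimated from force and travel), the switch is on, and the mug and coffee jar are where they stood (the tumbler was out of my last picture, but the arm never went near it).

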